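# Scoop the last two knobs out of the tote

## Task

Pick up the square-mouthed steel scoop by its handle and use it, not the fingers, to scoop both round wooden knobs out of the rectangular tote: push it flat along the tote's floor into the corner where they lie, so that the corner stops them and they slide into the scoop. Lift the scoop out with both knobs in it, stand it level on the bare bench outside the tote, and let go.

Things in the scene. Friction and masses are not known exactly. Their poses are not given: they have to be found in the camera images.
- tote: grey rectangular open tote, fixed, outside 210 x 310 mm, 60 mm high, walls and floor 5 mm thick. Origin: centre of its underside, on the bench; x along the short side, y along the long side. Both knobs start near the -x, +y corner. The scoop fits flat behind them only facing +y along the -x wall, a lane kept empty; a bar pull by the +x wall is not part of the job.
- scoop_grip (a point): loose steel scoop, about 250 g, flat on the bench: pan 130 long, 106 wide, floor 2 thick, lip bevelled to 1, sides 42 high, sloping down to the square mouth at +x, back closed. A hoop over its middle carries a wooden grip bar 24 (x) x 64 (y) x 24 mm. Point: centre of the bar, above the pan's centre and balance, 100 mm over the underside, 65 mm behind the lip. z up.
- knob_a_mid (a point): smooth waxed wooden knob, a flattened ball 40 mm across, 24 mm high, rounded in to a flat foot 15 mm across, 18 g, brass dot on top; slides easily (friction about 0.2). This point is its centre, 12 mm above the tote's floor. Starts 26 to 65 mm from the tote's +y inner wall and 30 to 36 mm from its -x inner wall.
- knob_b_mid (a point): smooth waxed wooden knob, a flattened ball 40 mm across, 24 mm high, rounded in to a flat foot 15 mm across, 18 g, brass dot on top; slides easily (friction about 0.2). This point is its centre, 12 mm above the tote's floor. Starts 26 to 65 mm from the tote's +y inner wall and 78 to 84 mm from its -x inner wall.
Not all that is in view belongs to the job. Leave any black look-alike of the part that bears scoop_grip alone. What is shaped like the part that bears knob_b_mid but green is not meant.

How it is judged:
On the way, in this order (a step that is already met when the one before it is completed fails the run):
1. the scoop is down on the tote's floor (x of scoop_grip in the frame of tote between -0.1 and 0.1 m and y of scoop_grip in the frame of tote between -0.15 and 0.15 m and z of scoop_grip in the frame of tote below 0.118 m), for 0.1 s.
2. both knobs are in the scoop while it is still down on the tote's floor and they are still near their corner (all of step 1 and x of knob_a_mid in the frame of scoop_grip between -0.062 and 0.058 m and y of knob_a_mid in the frame of scoop_grip between -0.051 and 0.051 m and z of knob_a_mid in the frame of scoop_grip between -0.094 and -0.05 m and x of knob_b_mid in the frame of scoop_grip between -0.062 and 0.058 m and y of knob_b_mid in the frame of scoop_grip between -0.051 and 0.051 m and z of knob_b_mid in the frame of scoop_grip between -0.094 and -0.05 m and x of each of knob_a_mid, knob_b_mid in the frame of tote below 0.02 m and y of each of knob_a_mid, knob_b_mid in the frame of tote above 0.03 m), for 0.1 s.
At the end, for the whole second after the job is handed in: The scoop stands on the bench outside the tote (grip centre beyond the tote's outer walls, 90 to 110 mm above the bench), upright within 10 degrees, with the centres of both knobs within its pan, at least 7 mm behind the lip, everything at rest (x of knob_a_mid in the frame of scoop_grip between -0.062 and 0.058 m and y of knob_a_mid in the frame of scoop_grip between -0.051 and 0.051 m and z of knob_a_mid in the frame of scoop_grip between -0.094 and -0.05 m and x of knob_b_mid in the frame of scoop_grip between -0.062 and 0.058 m and y of knob_b_mid in the frame of scoop_grip between -0.051 and 0.051 m and z of knob_b_mid in the frame of scoop_grip between -0.094 and -0.05 m and linear speed of each of scoop, knob_a, knob_b below 0.02 m/s and (x of scoop_grip in the frame of tote above 0.105 m or x of scoop_grip in the frame of tote below -0.105 m or y of scoop_grip in the frame of tote above 0.155 m or y of scoop_grip in the frame of tote below -0.155 m) and height (world z) of scoop_grip between 0.09 and 0.11 m and angle between scoop_grip's own z axis and vertical below 0.17 rad); the robot touches nothing.
It fails at once if the fingers touch a knob (contact force between the fingers and knob_a above 0.5 N or contact force between the fingers and knob_b above 0.5 N).
It also fails if it takes over 54 s, if anything falls off the work surface, if the arm or the gripper's body presses on something with over 40 N, if the wrist force passes 120 N, or if a joint passes its speed limit or range.

## Robot

A 6-joint arm with a two-finger parallel gripper is mounted at the origin on the work surface. World frame = base frame: x ahead of the robot, y to its left, z up, the work surface at z = 0. Lengths are in m, angles in rad, forces in N, time in s.
With the tool pointing down it reaches from about 0.325 to 0.9 m from the base axis. Payload 3.5 kg.
Tool frame: the origin (TCP) lies midway between the tips of the shut fingers; the grasp point (between the pads) lies 19 mm behind it; z points along the fingers, y is the direction in which the jaws open and shut (so a half turn about z gives the same grasp; the last joint's range is limited). The gripper opens to 85 mm and grips with 20 to 120 N. Pads are 22 mm wide; open, the fingers measure 114 mm over their backs; the gripper's body (76 mm by 85 mm) begins 54 mm behind the grasp point. The pads swing forward as they close: fully open they stand 13 mm farther back than shut.
Start: joints at [1.236, 0.276, -0.026, 1.268, 0, 1.467], TCP at [0.144, 0.608, 0.231] pointing down, gripper open.
Joint ranges: [-3.12, 3.12], [-0.85, 1.88], [-1.08, 1.24], [-1.95, 2.15], [-1.57, 1.53], [-3.14, 3.14]. Speed limits (rad/s): [2.57, 2.57, 3.14, 3.14, 3.14, 3.14].

## Interface

Orientations are given as a rotation vector (axis times angle).
In Python, from plant import telemetry, vision, order gives the robot as it stands. The module is installed in compiled form; this text tells all that it offers.
- The arm moves only by the tool servo_tool, never from a script. Its argument "series" is a list of rows, each a list of 3 entries, a list of its own where there are three numbers: the finger opening in mm, from 0 to 85.4, then the shift along the tool's x, y, z in mm, then the turn, a rotation vector about the tool's x, y, z in rad. In form: [[hand, [dx, dy, dz], [wx, wy, wz]], ...]. A call has 1 to 12 rows; each row is the pose to reach, as a shift and turn from the pose commanded when the call began, along the tool's axes at that moment; what a row does not reach only later rows make up. A row lasts 1/8 s, in which the tool goes at most 62.5 mm and 10.7 degrees, less where a joint would pass 70% of its speed; a pose out of reach is approached as far as the arm can. A call with a gripper value outside its range is refused whole. The fingers move at their own pace and stop on an object; "squeeze" is the grip in N (left out, the last holds). Time passes only in rows, so rows that repeat a pose let the fingers close. It gives the time, the measured TCP pose, the force and the opening at its end, in the units of the state.
- telemetry.get_obs(): the state, without advancing time (a new reading comes with each control period).
- vision.camera(name): name is "scene" or "top"; returns a dict with "frame" (400x640x3 uint8, red, green, blue), "fx", "fy", "cx", "cy" (pixels), "k1" (the pictures are not rectified: a ray, as slopes to the right and down, at radius r is drawn at 1 + k1 r^2 times it, then the intrinsics apply), "view" (4x4, takes a point from world to camera coordinates). Camera axes: x right, y down, z forward; pixel columns grow to the right and rows downward; lengths in m; the calibration is good to about 2 mm. A picture is of the moment at which its call begins. There is no depth.
- order.hand_in(): hands the job in, once; it reports no verdict.
The state is a dict: "time_s": time; "q": joint angles; "qd": joint speeds; "joint_torque": joint torques, N m; "tool_pos": TCP position; "orientation": TCP orientation; "contact_force": force on the tool from outside, world axes, zero at the start; "ft_torque": the same for the moment, N m; "grip_width": opening from 0.0 (shut) to 1.0 (fully open).
Only numpy, scipy, OpenCV 4.12 (cv2) and the standard library are available. Lean on these libraries where they do the work, as an engineer would, in place of code of your own. Each camera call takes 0.05 s, during which the arm holds its last target.

## Working session

There is one attempt and no reset: what is moved stays moved. The work goes in short steps, Python scripts to look and compute and a tool call to move; the robot and the scene stay as the last step left them, time stands still between calls to the robot, and variables do not carry over. Pictures are saved under pics/ and viewed, and the job is handed in when it is done.

Besides the shell and the picture viewer there is one more tool, called after ">>>" as name([rows], argument=value, ...), one row to a line, values as JSON. servo_tool: Moves the arm, as the interface text tells. Its arguments: {"type":"object","properties":{"series":{"type":"array","items":{"type":"array"}},"squeeze":{"type":"number"}},"required":["series"]}

```bash
mkdir -p pics
python3 - <<'E'
from plant import telemetry, vision
import cv2, numpy as np
print(telemetry.get_obs())
for n in("scene","top"):
    c=vision.camera(n); cv2.imwrite(f"pics/{n}0.png",c["frame"][:,:,::-1])
    print(n,{k:c[k] for k in("fx","fy","cx","cy","k1")}); print(np.round(c["view"],4).tolist())
E
```

```text
{'time_s': 0.0, 'q': array([ 1.23562171e+00,  2.77119567e-01, -2.79111108e-02,  1.26801261e+00,
        2.65321759e-05,  1.46741614e+00]), 'qd': array([-0.00230546, -0.00081023, -0.00088663,  0.00053723, -0.00097924,
        0.00085746]), 'joint_torque': array([ 5.56102877e-04, -4.45505333e+01,  2.95205712e+01,  1.64087611e-02,
       -1.13621841e-04, -2.63770872e-07]), 'tool_pos': array([0.14330436, 0.60753088, 0.23015382]), 'orientation': array([-0.3632276 , -3.12000398,  0.00343537]), 'contact_force': array([-0.48978306, -0.20810996, -0.1237796 ]), 'ft_torque': array([-0.01843292, -0.03442178, -0.07609558]), 'grip_width': 1.0013874594622152}
scene {'fx': 484.723523272057, 'fy': 484.723523272057, 'cx': 315.01553135681615, 'cy': 201.28485505094102, 'k1': -0.14364023312052626}
[[-0.8838, 0.4678, 0.0025, 0.3917], [0.3092, 0.588, -0.7475, -0.1527], [-0.3511, -0.6599, -0.6643, 1.5132], [0.0, 0.0, 0.0, 1.0]]
top {'fx': 443.62429589506627, 'fy': 443.62429589506627, 'cx': 322.5541718723031, 'cy': 201.8841178572602, 'k1': -0.04185782316454971}
[[-0.0129, -0.9999, 0.0032, 0.0941], [-0.9843, 0.0121, -0.1763, 0.5265], [0.1762, -0.0055, -0.9843, 0.8342], [0.0, 0.0, 0.0, 1.0]]
```

View pics/scene0.png

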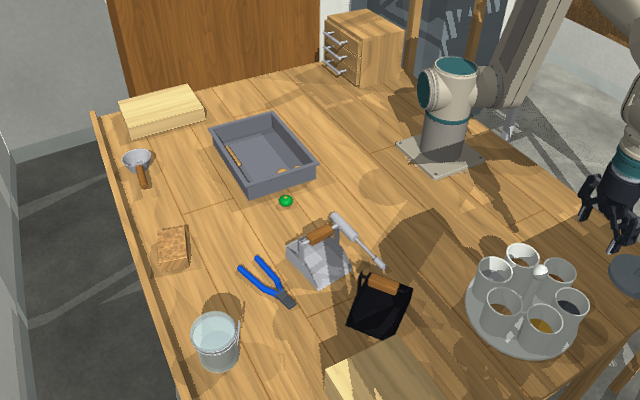

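View pics/top0.png

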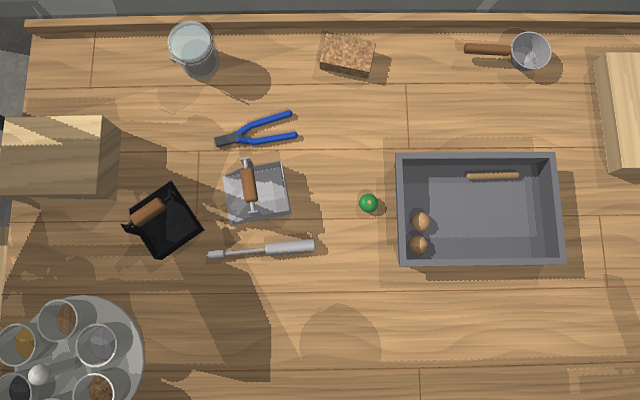

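The top view shows the steel scoop at (257,190), the black look-alike at (165,220), the knobs at (420,220) and (418,243), the green decoy at (368,203), and the bar pull at (493,176) in the tote. Next I'll take close crops.

```bash
cat > h.py <<'E'
import numpy as np, cv2
def ray(c,u,v):
    K=np.array([[c["fx"],0,c["cx"]],[0,c["fy"],c["cy"]],[0,0,1]])
    p=cv2.undistortPoints(np.array([[[u,v]]],float),K,np.array([c["k1"],0,0,0,0.]))[0,0]
    V=c["view"]; R=V[:3,:3]; t=V[:3,3]
    o=-R.T@t; d=R.T@np.array([p[0],p[1],1.]); return o,d/np.linalg.norm(d)
def plane(c,u,v,z):
    o,d=ray(c,u,v); return o+d*(z-o[2])/d[2]
def tri(c1,p1,c2,p2):
    o1,d1=ray(c1,*p1);o2,d2=ray(c2,*p2)
    s=np.linalg.lstsq(np.stack([d1,-d2],1),o2-o1,rcond=None)[0]
    a=o1+s[0]*d1;b=o2+s[1]*d2
    return (a+b)/2,np.linalg.norm(a-b)
def proj(c,P):
    V=c["view"];K=np.array([[c["fx"],0,c["cx"]],[0,c["fy"],c["cy"]],[0,0,1]])
    return cv2.projectPoints(np.array(P,float).reshape(-1,3),cv2.Rodrigues(V[:3,:3])[0],V[:3,3],K,np.array([c["k1"],0,0,0,0.]))[0].reshape(-1,2)
def crop(c,x0,y0,x1,y1,s,name):
    cv2.imwrite(name,cv2.resize(c["frame"][y0:y1,x0:x1,::-1],None,fx=s,fy=s,interpolation=cv2.INTER_CUBIC))
E
python3 - <<'E'
from plant import vision
from h import *
c=vision.camera("top"); crop(c,205,140,325,270,4,"pics/t_scoop.png"); crop(c,380,140,580,280,4,"pics/t_tote.png")
c=vision.camera("scene"); crop(c,270,195,400,305,5,"pics/s_scoop.png"); crop(c,200,100,330,220,5,"pics/s_tote.png")
E
```

```text
(no output)
```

View pics/t_scoop.png

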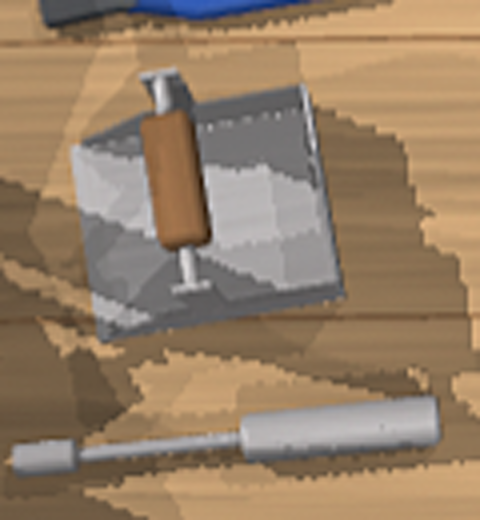

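View pics/t_tote.png

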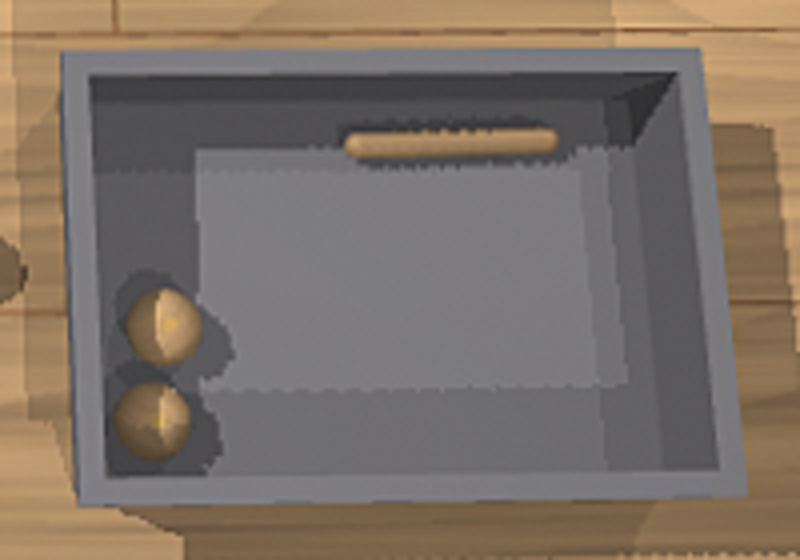

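View pics/s_scoop.png

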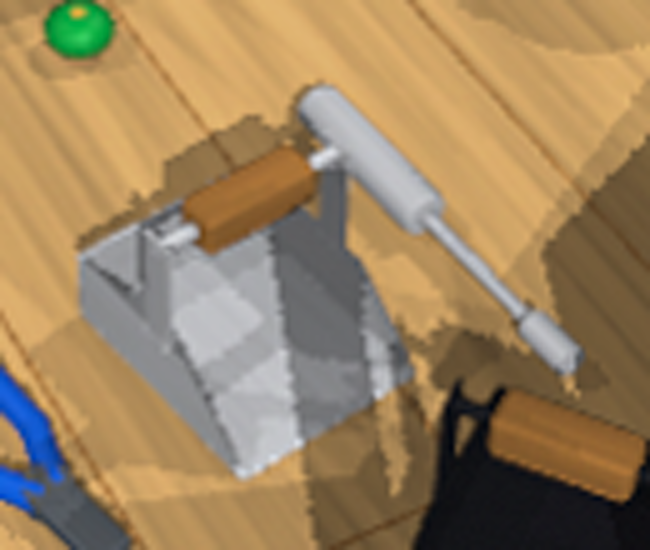

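View pics/s_tote.png

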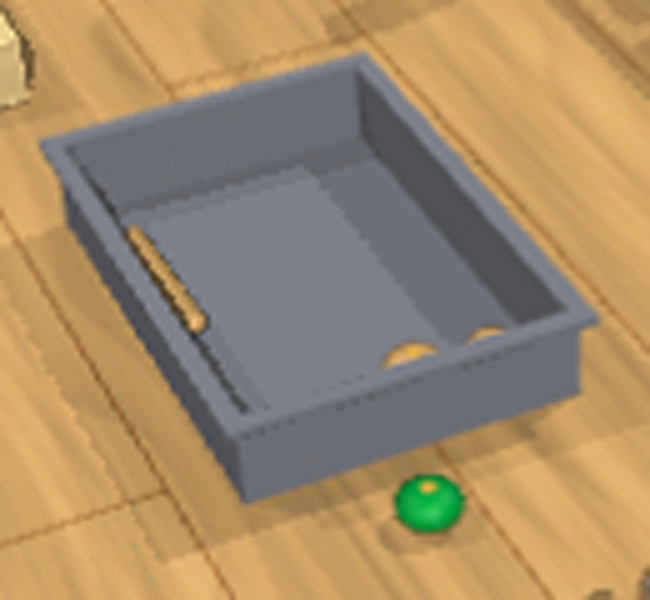

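The scoop's low open mouth is on the image-left side in the top view, facing about world +y. The steel pan (257,190) is the right one and not the black pan. Next I'll measure it.

```bash
cat > m.py <<'E'
from plant import vision
from h import *
T=vision.camera("top");S=vision.camera("scene")
t=lambda x,y:(205+x/4-.4,140+y/4-.4); s=lambda x,y:(270+x/5-.4,195+y/5-.4)
def pr(n,a,b): 
    P,e=tri(T,a,S,b); print(n,np.round(P*1000,1),"gap",round(e*1000,1)); return P
# bar mask
def barmask(c,box):
    x0,y0,x1,y1=box; f=cv2.cvtColor(c["frame"][y0:y1,x0:x1],cv2.COLOR_RGB2HSV)
    m=cv2.inRange(f,(5,120,40),(16,255,200)); n,l,st,ce=cv2.connectedComponentsWithStats(m)
    k=1+np.argmax(st[1:,4]); ys,xs=np.where(l==k); r=cv2.minAreaRect(np.stack([xs+x0,ys+y0],1).astype(np.float32))
    return ce[k]+[x0,y0],r,st[k]
ct,rt,st=barmask(T,(232,160,270,206)); cs,rs,ss=barmask(S,(300,215,338,250))
print(ct,rt,st);print(cs,rs,ss)
pr("bar",ct,cs)
pr("rodend+x",t(160,75),s(160,237)); pr("rodend-x",t(190,288),s(335,150))
L1=pr("lip farx",t(72,147),s(245,475)); L2=pr("lip nearx",t(100,340),s(410,368))
for n,p in (("lip1",t(72,147)),("lip2",t(100,340)),("backtop1",t(305,87)),("backtop2",t(343,298))):
    print(n,np.round(plane(T,*p,0.001 if 'lip' in n else .042)*1000,1))
q=lambda x,y:(380+x/4-.4,140+y/4-.4); qs=lambda x,y:(200+x/5-.4,100+y/5-.4)
for n,p in (("+x+y",q(62,52)),("+x-y",q(701,48)),("-x-y",q(747,495)),("-x+y",q(80,505)),("i+x+y",q(90,74)),("i+x-y",q(676,73)),("i-x-y",q(719,470)),("i-x+y",q(106,476))):
    print(n,np.round(plane(T,*p,.06)*1000,1))
pr("tote -x+y",q(80,505),qs(597,320));pr("tote +x+y",q(62,52),qs(237,432));pr("tote +x-y",q(701,48),qs(42,143)); pr("tote -x-y",q(747,495),qs(365,55))
for n,p in (("kA",(160,419)),("kB",(170,324))): print(n,np.round(plane(T,*q(*p),.029)*1000,1))
pr("kB",q(170,324),qs(418,351))
pr("kA",q(160,419),qs(492,330))
E
python3 m.py
```

```text
[248.56626506 184.60722892] ((248.59458923339844, 184.56756591796875), (32.879798889160156, 12.823122024536133), 80.53767395019531) [  8   8  18  34 415]
[319.63109756 233.63109756] ((318.6464538574219, 232.0281982421875), (16.766874313354492, 27.29274559020996), 62.241458892822266) [  7   9  27  22 328]
bar [551.7 225.9 103.3] gap 0.8
rodend+x [601.5 233.7 107.3] gap 0.9
rodend-x [501.6 218.2 102.2] gap 1.3
lip farx [592.1 297.6   3.8] gap 1.2
lip nearx [490.9 279.2   4.4] gap 2.3
lip1 [593.3 297.9   1. ]
lip2 [490.4 280.6   1. ]
backtop1 [613.1 171.   42. ]
backtop2 [504.6 151.7  42. ]
+x+y [623.6 -58.7  60. ]
+x-y [ 622.9 -384.    60. ]
-x-y [ 398.5 -383.1   60. ]
-x+y [399.3 -58.   60. ]
i+x+y [612.  -72.3  60. ]
i+x-y [ 609.9 -369.6   60. ]
i-x-y [ 410.8 -370.4   60. ]
i-x+y [412.9 -71.1  60. ]
tote -x+y [399.5 -58.5  57.8] gap 0.3
tote +x+y [620.9 -57.   63.1] gap 3.9
tote +x-y [ 622.2 -383.6   59.4] gap 2.0
tote -x-y [ 398.5 -383.9   58.5] gap 0.2
kA [ 442.2 -105.4   29. ]
kB [ 490.  -112.8   29. ]
kB [ 488.9 -111.7   31.7] gap 1.8
kA [ 442.6 -104.7   34.5] gap 2.0
```

```bash
cat > mv.py <<'E'
import numpy as np
from scipy.spatial.transform import Rotation as R
def down(yawdeg,flip=1,pitch=0):
    """tool y = flip*(cos yaw, sin yaw) (scoop x dir), z down; pitch deg>0 lifts the mouth"""
    a=np.radians(yawdeg); y=flip*np.array([np.cos(a),np.sin(a),0]); z=np.array([0,0,-1.]); x=np.cross(y,z)
    M=R.from_matrix(np.stack([x,y,z],1))
    s=np.array([np.cos(a),np.sin(a),0]); ax=np.cross(s,[0,0,1.])
    return R.from_rotvec(np.radians(pitch)*ax)*M
def delta(p0,r0,p1,R1):
    R0=R.from_rotvec(r0) if not isinstance(r0,R) else r0
    return np.round(R0.inv().apply(np.array(p1)-p0)*1000,1),np.round((R0.inv()*R1).as_rotvec(),4)
E
python3 - <<'E'
from plant import telemetry
from mv import *
o=telemetry.get_obs()
print(np.round(R.from_rotvec(o["orientation"]).as_matrix(),3))
for f in(1,-1): 
  for z in (.16,.081): print(f,delta(o["tool_pos"],o["orientation"],[.552,.2255,z],down(99.4,f)))
E
```

```text
[[-0.973  0.23  -0.   ]
 [ 0.23   0.973 -0.001]
 [ 0.    -0.001 -1.   ]]
1 (array([-485.5, -278.4,   71.1]), array([-7.000e-04, -2.000e-04, -3.959e-01]))
1 (array([-485.5, -278.4,  150.1]), array([-7.000e-04, -2.000e-04, -3.959e-01]))
-1 (array([-485.5, -278.4,   71.1]), array([-3.0000e-04,  9.0000e-04,  2.7457e+00]))
-1 (array([-485.5, -278.4,  150.1]), array([-3.0000e-04,  9.0000e-04,  2.7457e+00]))
```

>>> servo_tool([
  [85,[-60,-34,0],[0,0,-0.06]],
  [85,[-110,-63,0],[0,0,-0.12]],
  [85,[-160,-92,0],[0,0,-0.18]],
  [85,[-210,-120,0],[0,0,-0.24]],
  [85,[-260,-149,10],[0,0,-0.3]],
  [85,[-310,-178,10],[0,0,-0.36]],
  [85,[-360,-206,20],[0,0,-0.396]],
  [85,[-410,-235,30],[0,0,-0.396]],
  [85,[-460,-264,40],[0,0,-0.396]],
  [85,[-485.5,-278.4,45],[0,0,-0.396]],
  [85,[-485.5,-278.4,50],[0,0,-0.396]],
  [85,[-485.5,-278.4,50],[0,0,-0.396]],
])

```text
time_s: 1.8
tool_pos: [0.5511, 0.226, 0.1807]
orientation: [0.258, -3.129, -0.0]
contact_force: [-0.2, 0.6, 1.1]
grip_width: 0.994
```

Run:
```python
from plant import telemetry,vision
from mv import *; from h import *
o=telemetry.get_obs(); print(o["time_s"],o["tool_pos"],o["q"],o["contact_force"])
print(delta(o["tool_pos"],o["orientation"],[.552,.2255,.081],down(99.4)))
c=vision.camera("top"); crop(c,185,100,345,260,3,"pics/t1.png")
c2=vision.camera("scene"); crop(c2,240,120,420,300,3,"pics/s1.png")
```

```text
1.8 [0.551066   0.22601481 0.180653  ] [ 2.80445237e-01  2.56661488e-01 -1.61615965e-01  1.15443864e+00
  5.45815655e-04  1.16041297e-01] [-0.15811279  0.5879975   1.12972679]
(array([-1. , -0.7, 99.7]), array([ 0.0003, -0.002 ,  0.0003]))
```

View pics/t1.png

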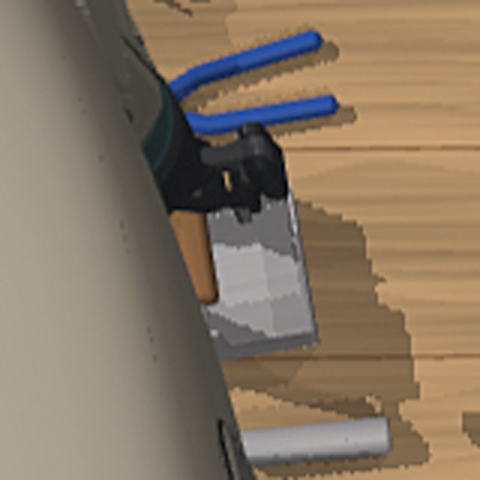

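View pics/s1.png

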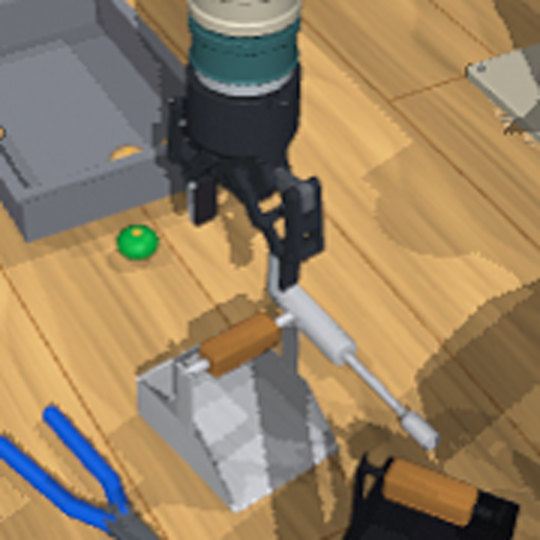

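The view shows the jaws open along the scoop's x, directly above the bar, with nothing between them and it. Now I'll descend.

>>> servo_tool([
  [85,[-1,-0.7,30],[0,-0.002,0]],
  [85,[-1,-0.7,60],[0,-0.002,0]],
  [85,[-1,-0.7,85],[0,-0.002,0]],
  [85,[-1,-0.7,99.7],[0,-0.002,0]],
  [85,[-1,-0.7,99.7],[0,-0.002,0]],
])

```text
time_s: 2.52
tool_pos: [0.552, 0.2256, 0.0809]
orientation: [0.259, -3.131, 0.0]
contact_force: [0.2, -0.2, -0.3]
grip_width: 0.996
```

Run:
```python
from plant import telemetry,vision
from mv import *; from h import *
c2=vision.camera("scene"); crop(c2,260,150,400,300,4,"pics/s2.png")
```

```text
(no output)
```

View pics/s2.png

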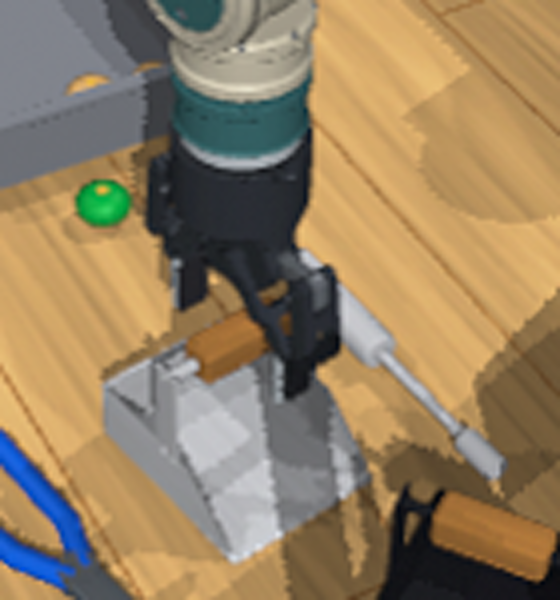

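The fingers straddle the bar around the middle of its length, so I'll close.

>>> servo_tool([
  [15,[0,0,0],[0,0,0]],
  [15,[0,0,0],[0,0,0]],
  [15,[0,0,0],[0,0,0]],
  [15,[0,0,0],[0,0,0]],
  [15,[0,0,0],[0,0,0]],
  [15,[0,0,0],[0,0,0]],
  [15,[0,0,0],[0,0,0]],
], squeeze=80)

```text
time_s: 3.45
tool_pos: [0.5539, 0.2251, 0.0823]
orientation: [-0.257, 3.128, -0.0]
contact_force: [-0.0, -3.0, 5.9]
grip_width: 0.267
```

>>> servo_tool([
  [15,[0,0,-20],[0,0,0]],
  [15,[0,0,-50],[0,0,0]],
  [15,[0,0,-80],[0,0,0]],
  [15,[0,0,-110],[0,0,0]],
  [15,[0,0,-110],[0,0,0]],
])

```text
time_s: 4.08
tool_pos: [0.5543, 0.2259, 0.1931]
orientation: [-0.258, 3.125, 0.002]
contact_force: [1.4, 0.0, -3.6]
grip_width: 0.266
```

Run:
```python
from plant import telemetry,vision
from mv import *; from h import *
o=telemetry.get_obs(); print(o)
c2=vision.camera("scene"); crop(c2,240,80,400,260,3,"pics/s3.png");crop(vision.camera("top"),185,100,345,260,3,"pics/t3.png")
p=[.469,-.225,.0]
for z in (.19,.086): print(delta(o["tool_pos"],o["orientation"],[.469,-.225,z],down(90)))
```

```text
{'time_s': 4.075, 'q': array([ 2.78875091e-01,  2.48117474e-01, -1.45465772e-01,  1.17144008e+00,
        3.25515901e-04,  1.14458186e-01]), 'qd': array([ 3.41998391e-05,  2.77849848e-02, -5.56930729e-02, -1.81862896e-02,
       -2.15432414e-03,  4.72062685e-04]), 'joint_torque': array([ 8.19838769e-02, -4.42877734e+01,  2.98665243e+01,  3.37015316e-01,
       -2.31690786e-02,  1.34839676e-03]), 'tool_pos': array([0.55426195, 0.22589624, 0.19308737]), 'orientation': array([-2.57516373e-01,  3.12540269e+00,  2.26935530e-03]), 'contact_force': array([ 1.36392964,  0.02684202, -3.57293915]), 'ft_torque': array([ 0.00053931, -0.08550317,  0.00049506]), 'grip_width': 0.26605380939601647}
(array([ 157.9, -430.9,    1.8]), array([0.0014, 0.0056, 0.1644]))
(array([ 158.5, -431. ,  105.8]), array([0.0014, 0.0056, 0.1644]))
```

View pics/s3.png

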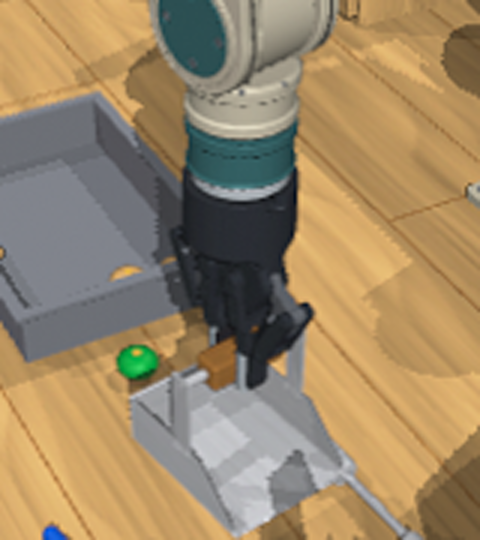

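View pics/t3.png

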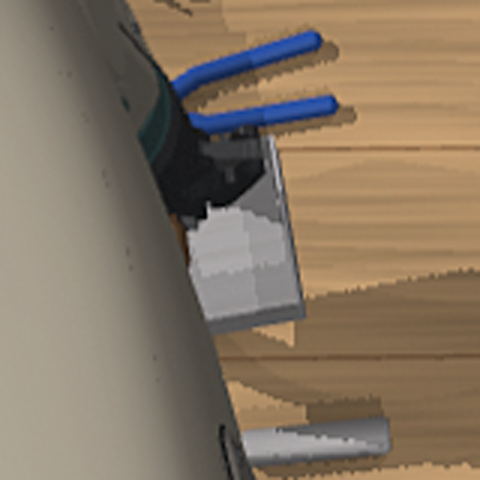

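The scoop is up, level and held. Next I'll check its yaw and offset in the hand from the lip corners in the scene view, crop (237,533) and (350,468).

Run:
```python
from plant import telemetry,vision
from mv import *; from h import *
S=vision.camera("scene")
a=plane(S,240+237/3-.4,80+533/3-.4,.112);b=plane(S,240+350/3-.4,80+468/3-.4,.112)
print(a,b,np.linalg.norm(a-b),np.degrees(np.arctan2(*(a-b)[[1,0]])),(a+b)/2)
T=vision.camera("top")
for p in ((270,138),(302,316)):print(plane(T,185+p[0]/3-.4,100+p[1]/3-.4,.154))
```

```text
[0.59114184 0.29523299 0.112     ] [0.48579312 0.27753317 0.112     ] 0.10682525898003986 9.537291069513108 [0.53846748 0.28638308 0.112     ]
[0.61135355 0.17219221 0.154     ]
[0.50385816 0.15293428 0.154     ]
```

>>> servo_tool([
  [15,[8,-20,0],[0,0,0.01]],
  [15,[23,-65,0],[0,0,0.03]],
  [15,[40,-113,0],[0,0,0.05]],
  [15,[58,-162,0],[0,0,0.07]],
  [15,[76,-212,0],[0,0,0.09]],
  [15,[94,-262,0],[0,0,0.11]],
  [15,[112,-312,0],[0,0,0.13]],
  [15,[130,-362,0],[0,0,0.15]],
  [15,[146,-405,0],[0,0,0.164]],
  [15,[154,-428,0],[0,0,0.164]],
  [15,[154,-431.5,0],[0,0,0.164]],
  [15,[154,-431.5,0],[0,0,0.164]],
])

```text
time_s: 5.78
tool_pos: [0.4708, -0.2253, 0.1906]
orientation: [0.001, 3.141, 0.003]
contact_force: [0.5, 0.5, -3.9]
grip_width: 0.269
```

Run:
```python
from plant import telemetry,vision
from mv import *; from h import *
o=telemetry.get_obs(); print(o["time_s"],o["tool_pos"],o["contact_force"],o["q"])
print(delta(o["tool_pos"],o["orientation"],o["tool_pos"],down(90)))
c2=vision.camera("scene"); crop(c2,170,50,330,210,4,"pics/s4.png");crop(vision.camera("top"),380,120,580,290,4,"pics/t4.png")
```

```text
5.775 [ 0.47075988 -0.225286    0.19061912] [ 0.49945362  0.53820227 -3.90188812] [-0.57122516  0.12050904 -0.30663487  1.14390907  0.00172761 -0.57069205]
(array([0., 0., 0.]), array([ 0.0016,  0.0007, -0.0005]))
```

View pics/s4.png

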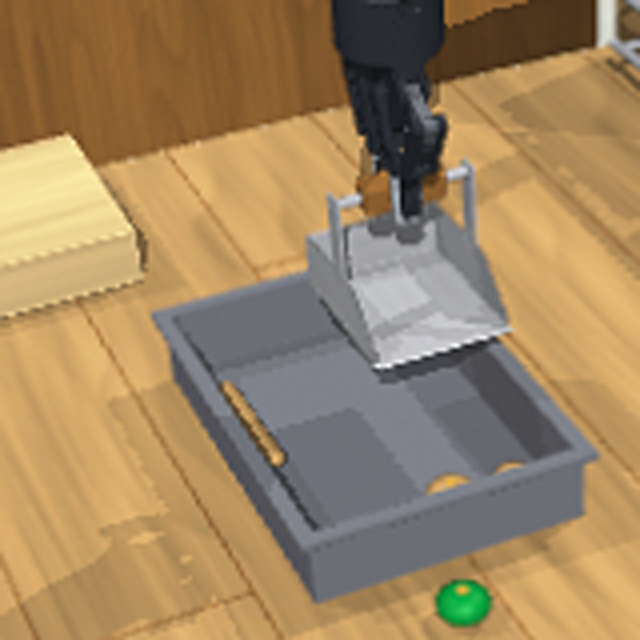

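View pics/t4.png

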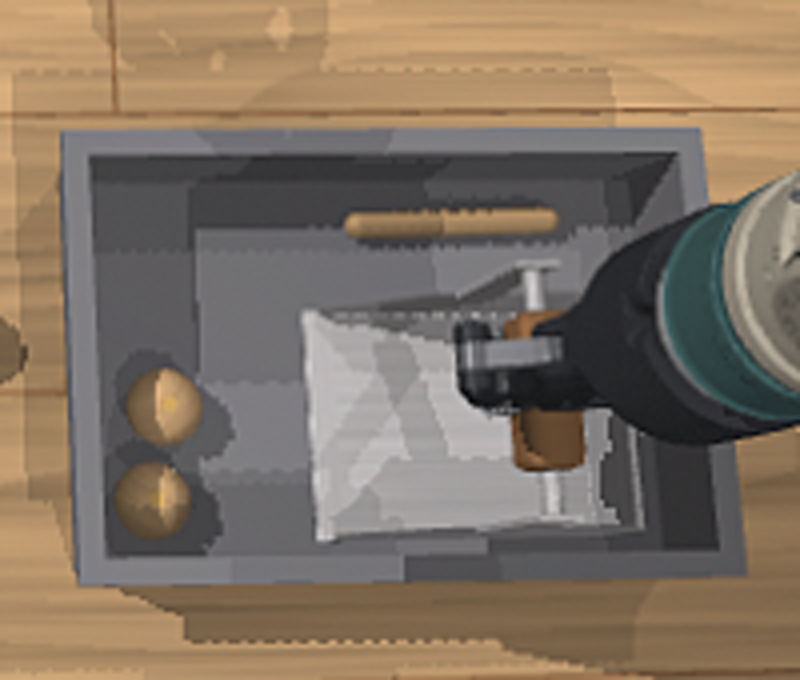

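Both views show the scoop above the tote with a clear lip: top crop (305,312) and (323,540), scene crop (377,366) and (510,328).

Run:
```python
from plant import telemetry,vision
from mv import *; from h import *
S=vision.camera("scene");T=vision.camera("top")
q=lambda x,y:(380+x/4-.4,120+y/4-.4); s=lambda x,y:(170+x/4-.4,50+y/4-.4)
a,e1=tri(T,q(304,311),S,s(377,367));b,e2=tri(T,q(321,541),S,s(511,329))
print(a,e1,b,e2,np.linalg.norm(a-b),"yaw",np.degrees(np.arctan2(*(a-b)[[1,0]])),"mid",(a+b)/2)
c=plane(T,*q(643,530),.153);print("back -x top",c)
for P in((282,225),(345,222),(558,218)):print(plane(T,*q(*P),.015))
```

```text
[ 0.52195128 -0.15840695  0.11248181] 0.0014161357347226508 [ 0.41620308 -0.15972404  0.11093292] 0.001192538025032781 0.10576774384142658 yaw 0.7135759976292694 mid [ 0.46907718 -0.15906549  0.11170736]
back -x top [ 0.4158086  -0.28720279  0.153     ]
[ 0.58529867 -0.17988693  0.015     ]
[ 0.58655766 -0.21322626  0.015     ]
[ 0.5875716  -0.32666703  0.015     ]
```

>>> servo_tool([
  [15,[0,0,25],[0,0,0.008]],
  [15,[0,0,55],[0,0,0.008]],
  [15,[0,0,80],[0,0,0.008]],
  [15,[0,0,97],[0,0,0.008]],
  [15,[0,0,100],[0,0,0.008]],
  [15,[0,0,102],[0,0,0.008]],
  [15,[0,0,102],[0,0,0.008]],
])

```text
time_s: 6.85
tool_pos: [0.4726, -0.226, 0.0902]
orientation: [0.012, 3.138, -0.001]
contact_force: [0.1, -0.8, -1.9]
grip_width: 0.266
```

Run:
```python
from plant import telemetry,vision
from mv import *; from h import *
o=telemetry.get_obs(); print(o["time_s"],o["tool_pos"],o["contact_force"],o["ft_torque"])
print(delta(o["tool_pos"],o["orientation"],o["tool_pos"],down(90)))
crop(vision.camera("top"),380,120,580,290,4,"pics/t5.png")
```

```text
6.85 [ 0.47261702 -0.22604805  0.09021506] [ 0.10915386 -0.83532466 -1.90554429] [ 0.03472606  0.01993911 -0.0108814 ]
(array([0., 0., 0.]), array([-0.0006,  0.0035, -0.0077]))
```

View pics/t5.png

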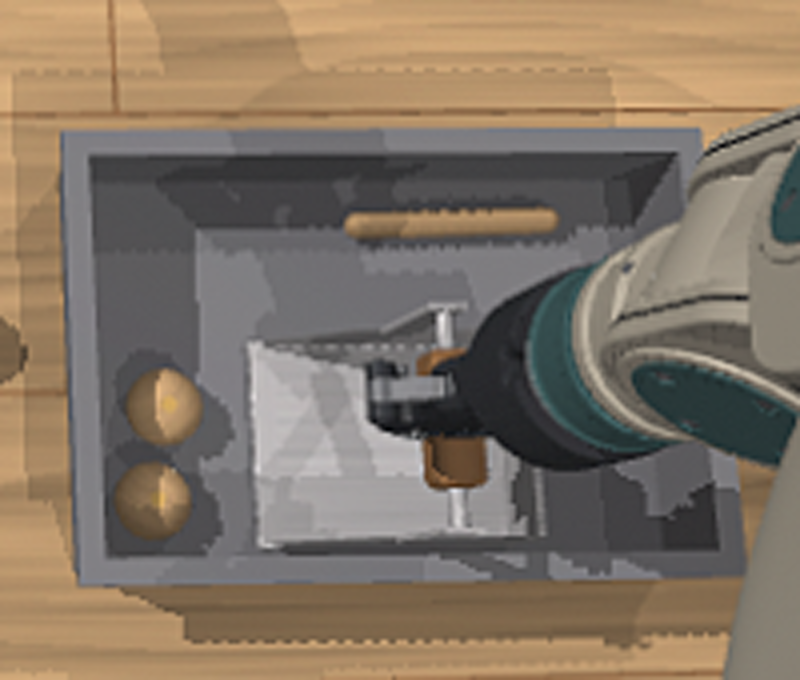

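>>> servo_tool([
  [15,[0,0,3],[0,0,0]],
  [15,[0,0,5],[0,0,0]],
  [15,[0,0,6],[0,0,0]],
  [15,[0,0,7],[0,0,0]],
  [15,[0,0,7],[0,0,0]],
])

```text
time_s: 7.52
tool_pos: [0.4728, -0.2263, 0.0872]
orientation: [0.012, 3.137, -0.002]
contact_force: [-9.4, 3.6, 26.1]
grip_width: 0.27
```

Run:
```python
from plant import telemetry,vision
from mv import *; from h import *
o=telemetry.get_obs(); print(o["time_s"],o["tool_pos"],o["contact_force"],o["ft_torque"])
crop(vision.camera("top"),380,120,580,290,4,"pics/t6.png");crop(vision.camera("scene"),170,50,330,210,4,"pics/s6.png")
```

```text
7.525 [ 0.47276125 -0.22630082  0.08721604] [-9.44290935  3.58967181 26.07801927] [1.18920155 1.81159829 0.03312253]
```

View pics/t6.png

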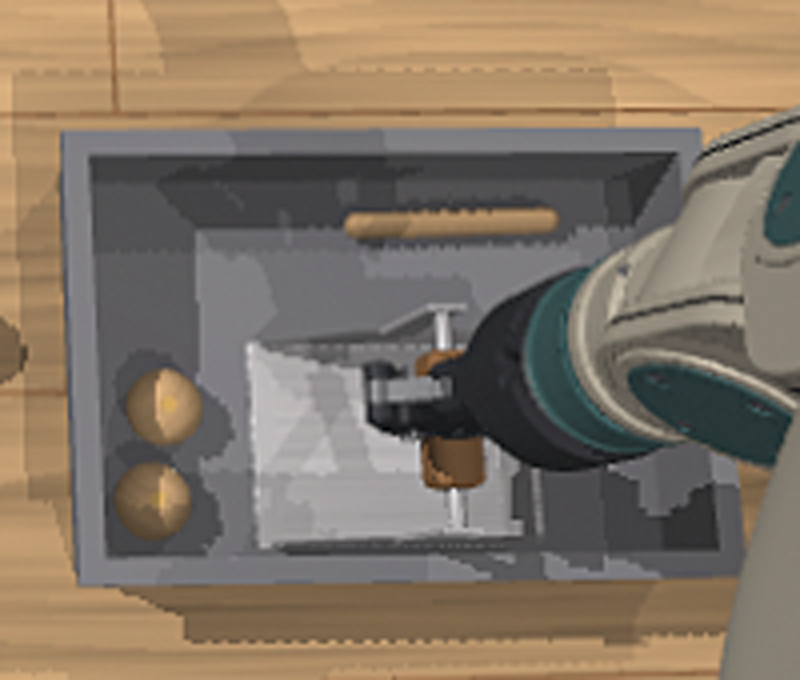

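View pics/s6.png

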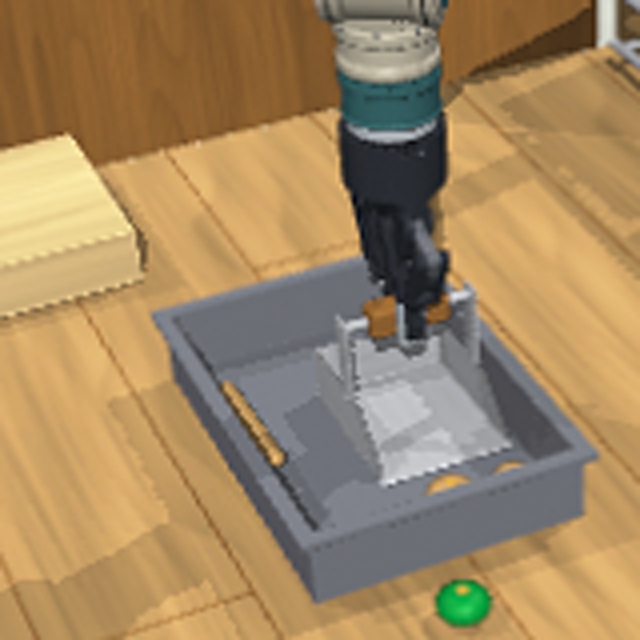

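>>> servo_tool([
  [15,[0,0,-1],[0,0.005,0]],
  [15,[0,0,-2],[0,0.01,0]],
  [15,[0,0,-2],[0,0.01,0]],
])

```text
time_s: 8.0
tool_pos: [0.473, -0.2263, 0.0874]
orientation: [-0.012, -3.136, 0.002]
contact_force: [-4.9, 1.5, 14.3]
grip_width: 0.267
```

Run:
```python
from plant import telemetry
o=telemetry.get_obs(); print(o["time_s"],o["tool_pos"],o["orientation"],o["contact_force"],o["ft_torque"])
```

```text
8.0 [ 0.47297848 -0.2263061   0.08742969] [-1.24098717e-02 -3.13618328e+00  1.59178679e-03] [-4.8718778   1.45840139 14.33699876] [0.61510482 0.64618231 0.00810267]
```

>>> servo_tool([
  [15,[0,4,-2],[0,0.003,0]],
  [15,[0,10,-2],[0,0.003,0]],
  [15,[0,16,-2],[0,0.003,0]],
  [15,[0,22,-2],[0,0.003,0]],
  [15,[0,28,-2],[0,0.003,0]],
  [15,[0,34,-2],[0,0.003,0]],
  [15,[0,40,-2],[0,0.003,0]],
  [15,[0,46,-2],[0,0.003,0]],
  [15,[0,52,-2],[0,0.003,0]],
  [15,[0,57,-2],[0,0.003,0]],
  [15,[0,60,-2],[0,0.003,0]],
  [15,[0,60,-2],[0,0.003,0]],
])

```text
time_s: 9.5
tool_pos: [0.474, -0.167, 0.0877]
orientation: [-0.013, -3.134, 0.005]
contact_force: [-1.2, -5.0, 6.4]
grip_width: 0.269
```

Run:
```python
from plant import telemetry,vision
from mv import *; from h import *
o=telemetry.get_obs(); print(o["time_s"],o["tool_pos"],o["contact_force"],o["ft_torque"])
crop(vision.camera("top"),380,120,580,290,4,"pics/t7.png")
```

```text
9.5 [ 0.47403948 -0.16698455  0.08774949] [-1.22081571 -5.04255052  6.4205841 ] [-0.89138419 -0.13433589 -0.13276183]
```

View pics/t7.png

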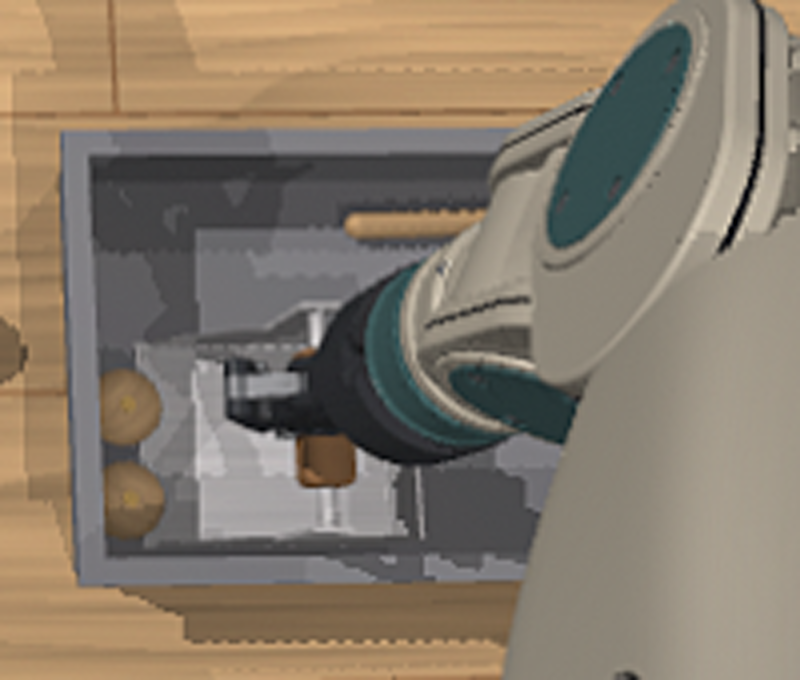

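The knobs are against the +y wall at crop (128,405) and (130,498), and the lip is starting to go under them. I'll press slightly nose-down and continue.

>>> servo_tool([
  [15,[0,0,1],[0.006,0,0]],
  [15,[0,3,1],[0.006,0,0]],
  [15,[0,6,1],[0.006,0,0]],
  [15,[0,9,1],[0.006,0,0]],
  [15,[0,12,1],[0.006,0,0]],
  [15,[0,15,1],[0.006,0,0]],
  [15,[0,18,1],[0.006,0,0]],
  [15,[0,20,1],[0.006,0,0]],
  [15,[0,20,1],[0.006,0,0]],
])

```text
time_s: 10.68
tool_pos: [0.4756, -0.1486, 0.0881]
orientation: [-0.014, -3.136, 0.02]
contact_force: [-1.7, -6.6, 10.5]
grip_width: 0.267
```

Run:
```python
from plant import telemetry,vision
from mv import *; from h import *
o=telemetry.get_obs(); print(o["time_s"],o["tool_pos"],o["contact_force"],o["ft_torque"])
crop(vision.camera("top"),380,160,500,280,5,"pics/t8.png");crop(vision.camera("scene"),200,80,330,210,4,"pics/s8.png")
```

```text
10.675 [ 0.47557838 -0.14859223  0.08808567] [-1.68839206 -6.59776028 10.51246988] [-1.2914187  -0.12242608 -0.16228329]
```

View pics/t8.png

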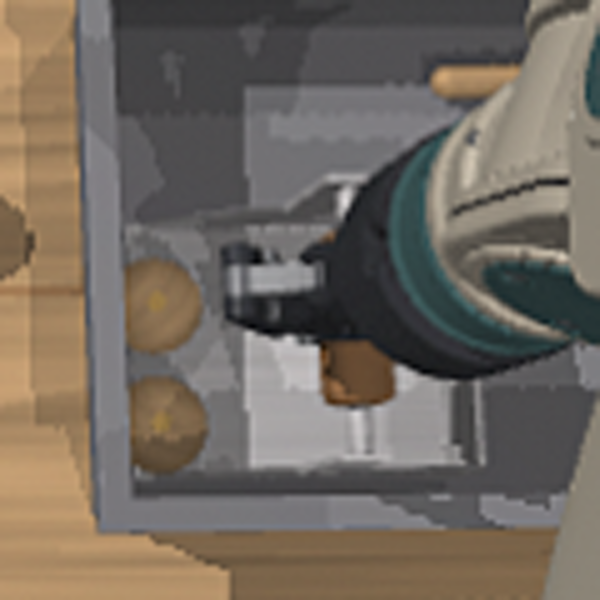

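View pics/s8.png

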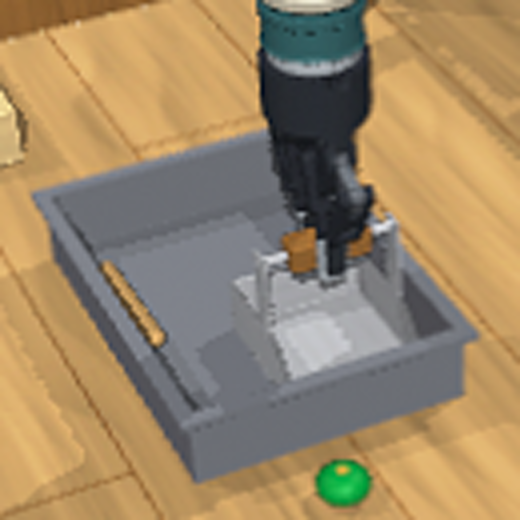

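>>> servo_tool([
  [15,[0.5,3,1],[0.003,0,0]],
  [15,[1,5,1],[0.003,0,0]],
  [15,[1,7,1],[0.003,0,0]],
  [15,[1,9,1],[0.003,0,0]],
  [15,[1,10,1],[0.003,0,0]],
  [15,[1,10,1],[0.003,0,0]],
])

```text
time_s: 11.52
tool_pos: [0.4762, -0.1404, 0.0884]
orientation: [-0.015, -3.139, 0.031]
contact_force: [-1.7, -9.5, 14.7]
grip_width: 0.267
```

Run:
```python
from plant import telemetry,vision
from mv import *; from h import *
o=telemetry.get_obs(); print(o["time_s"],o["tool_pos"],o["contact_force"],o["ft_torque"])
T=vision.camera("top")
crop(T,380,160,500,280,5,"pics/t9.png")
```

```text
11.525 [ 0.47617989 -0.14036098  0.08843974] [-1.73602253 -9.5082622  14.71723561] [-1.9084629  -0.04615026 -0.12097382]
```

View pics/t9.png

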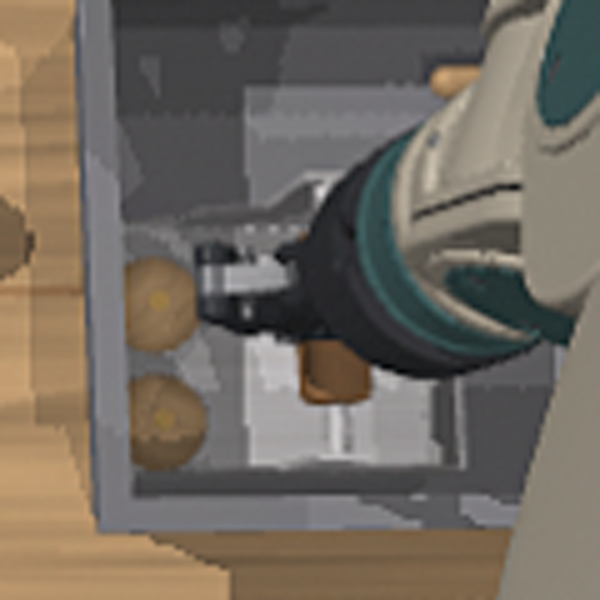

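Run:
```python
from plant import telemetry,vision
from mv import *; from h import *
o=telemetry.get_obs()
M=R.from_rotvec(o["orientation"]).as_matrix(); print(np.round(M,4))
T=vision.camera("top")
q=lambda x,y:(380+x/5-.4,160+y/5-.4)
for p in((160,300),(164,418)): print(plane(T,*q(*p),.031))
print("back rim -x,+x",plane(T,*q(465,467),.047),"lip corners?",plane(T,*q(130,228),.006))
```

```text
[[-1.      0.0094 -0.0027]
 [ 0.0094  0.9998 -0.0197]
 [ 0.0025 -0.0197 -0.9998]]
[ 0.49204923 -0.09126114  0.031     ]
[ 0.44458596 -0.09061877  0.031     ]
back rim -x,+x [ 0.42235884 -0.20482153  0.047     ] lip corners? [ 0.52580193 -0.08538192  0.006     ]
```

The dots are at y ≈ −91 mm, 20 mm from the wall, with the lip near −74 mm, so both feet should be on the pan. I'll nudge forward, then draw back slowly along the floor to see whether the knobs come along.

>>> servo_tool([
  [15,[0,2,0],[0,0,0]],
  [15,[0,3,0],[0,0,0]],
  [15,[0,3,0],[0,0,0]],
  [15,[0,1,-1],[-0.005,0,0]],
  [15,[0,-1,-2],[-0.01,0,0]],
  [15,[0,-4,-2],[-0.01,0,0]],
  [15,[0,-7,-2],[-0.01,0,0]],
  [15,[0,-10,-2],[-0.01,0,0]],
  [15,[0,-13,-2],[-0.01,0,0]],
  [15,[0,-15,-2],[-0.01,0,0]],
  [15,[0,-15,-2],[-0.01,0,0]],
])

```text
time_s: 13.0
tool_pos: [0.472, -0.1466, 0.0878]
orientation: [-0.007, -3.133, -0.017]
contact_force: [-1.2, 10.0, 16.0]
grip_width: 0.265
```

Run:
```python
from plant import telemetry,vision
from mv import *; from h import *
o=telemetry.get_obs(); print(o["time_s"],o["tool_pos"],o["contact_force"],o["ft_torque"]); print(np.round(R.from_rotvec(o["orientation"]).as_matrix(),4)[2])
T=vision.camera("top")
crop(T,380,160,500,280,5,"pics/t10.png")
```

```text
13.0 [ 0.47196767 -0.14655137  0.0877991 ] [-1.20991715 10.00681566 15.96382727] [ 1.7624421  -0.52210976  0.27201666]
[ 0.0089  0.0107 -0.9999]
```

View pics/t10.png

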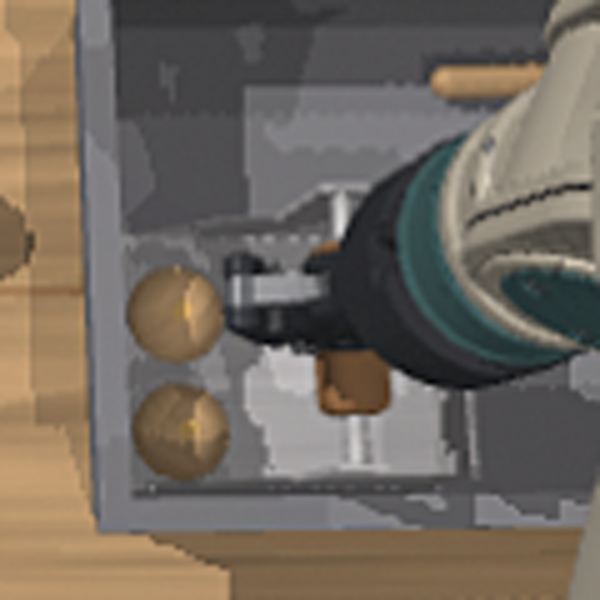

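Both knobs moved back with the scoop, to dots at (187,310) and (190,430), so they're in it. Now I'll lift, tilting the mouth up.

>>> servo_tool([
  [15,[0,0,-2],[0,0,0]],
  [15,[0,0,-6],[0,0,0]],
  [15,[0,0,-12],[0,0,0]],
  [15,[0,0,-19],[-0.02,0,0]],
  [15,[0,0,-27],[-0.04,0,0]],
  [15,[0,0,-36],[-0.06,0,0]],
  [15,[0,0,-46],[-0.08,0,0]],
  [15,[0,0,-56],[-0.1,0,0]],
  [15,[0,0,-66],[-0.12,0,0]],
  [15,[0,0,-74],[-0.13,0,0]],
  [15,[0,0,-80],[-0.14,0,0]],
  [15,[0,0,-82],[-0.14,0,0]],
])

```text
time_s: 14.55
tool_pos: [0.4725, -0.1509, 0.1688]
orientation: [-0.014, -3.124, -0.221]
contact_force: [0.3, -1.0, -2.2]
grip_width: 0.265
```

```bash
cat > look.py <<'E'
import sys
from plant import telemetry,vision
from mv import *; from h import *
n=sys.argv[1]
o=telemetry.get_obs(); print(o["time_s"],o["tool_pos"],o["contact_force"],o["ft_torque"]); M=R.from_rotvec(o["orientation"]).as_matrix();print(np.round(M,3).tolist())
tb=[int(v) for v in sys.argv[2].split(",")]; sb=[int(v) for v in sys.argv[3].split(",")]
crop(vision.camera("top"),*tb,4,f"pics/t{n}.png");crop(vision.camera("scene"),*sb,4,f"pics/s{n}.png")
E
python3 look.py 11 370,130,520,270 190,50,330,200
```

```text
14.55 [ 0.47253058 -0.15091854  0.16879126] [ 0.25833817 -1.01645959 -2.21001919] [-0.25003335 -0.03278529 -0.04154206]
[[-1.0, 0.009, -0.009], [0.008, 0.99, 0.141], [0.011, 0.141, -0.99]]
```

View pics/t11.png

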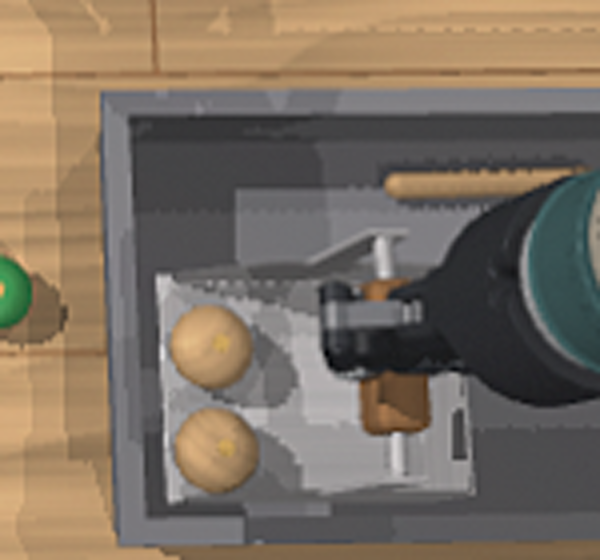

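View pics/s11.png

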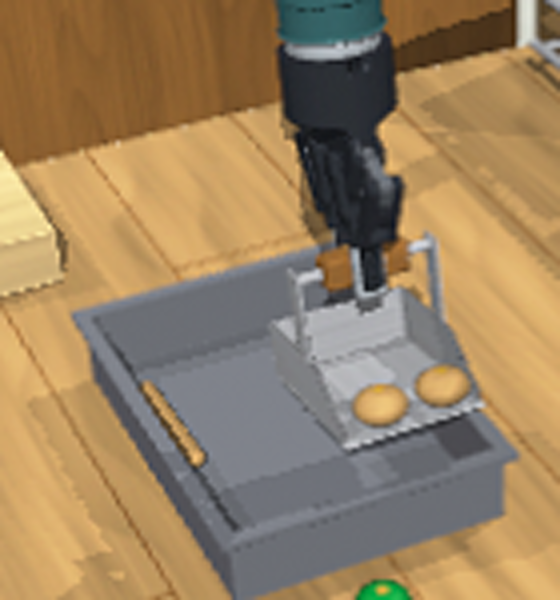

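Both knobs lie on the pan just behind the lip. I'll tilt more so they slide toward the closed back.

>>> servo_tool([
  [15,[0,0,-10],[-0.03,0,0]],
  [15,[0,0,-20],[-0.06,0,0]],
  [15,[0,0,-30],[-0.09,0,0]],
  [15,[0,0,-35],[-0.12,0,0]],
  [15,[0,0,-35],[-0.14,0,0]],
  [15,[0,0,-35],[-0.15,0,0]],
  [15,[0,0,-35],[-0.15,0,0]],
  [15,[0,0,-35],[-0.15,0,0]],
])

```text
time_s: 15.65
tool_pos: [0.4725, -0.1554, 0.2028]
orientation: [-0.014, -3.098, -0.455]
contact_force: [0.7, -0.0, -3.4]
grip_width: 0.266
```

```bash
python3 look.py 12 370,130,520,270 190,20,330,170
```

```text
15.65 [ 0.47249485 -0.15535175  0.20284183] [ 0.71728779 -0.00547614 -3.37982074] [-0.5341405  -0.0673645  -0.04180332]
[[-1.0, 0.011, -0.009], [0.008, 0.958, 0.288], [0.011, 0.287, -0.958]]
```

View pics/s12.png

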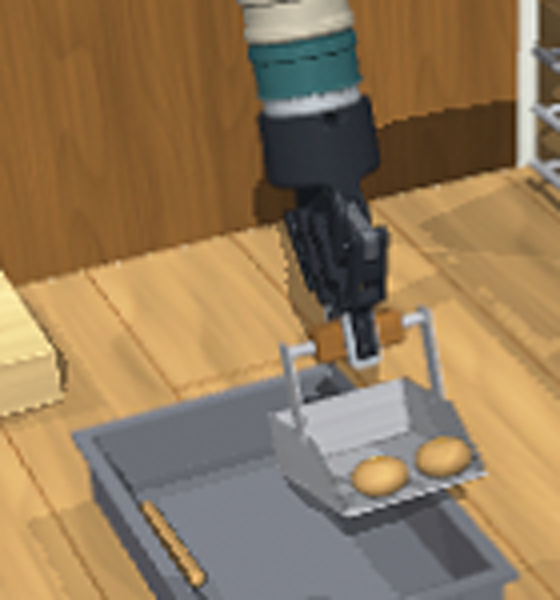

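The knobs stay put even at 17° tilt, so they're stable. I'll keep the tilt and carry gently toward the free spot where the scoop first lay.

>>> servo_tool([
  [15,[-0.8,3.7,1.1],[0,0,0]],
  [15,[-2.4,11.3,3.3],[0,0,0]],
  [15,[-4.8,22.6,6.7],[0,0,0]],
  [15,[-8,37.6,11.2],[0,0,0]],
  [15,[-12.1,56.4,16.8],[0,0,0]],
  [15,[-16.9,78.8,23.4],[0,0,0]],
  [15,[-21.7,101.5,30.2],[0,0,0]],
  [15,[-26.6,124.2,36.9],[0,0,0]],
  [15,[-31.3,146.5,43.5],[0,0,0]],
  [15,[-36.2,169.2,50.3],[0,0,0]],
  [15,[-41,191.9,57],[0,0,0]],
  [15,[-45.8,214.2,63.7],[0,0,0]],
])

```text
time_s: 17.25
tool_pos: [0.5198, 0.0694, 0.2031]
orientation: [-0.013, -3.098, -0.455]
contact_force: [0.5, 0.0, -1.9]
grip_width: 0.269
```

>>> servo_tool([
  [15,[-4.8,22.6,6.7],[0,0,0]],
  [15,[-9.7,45.2,13.4],[0,0,0]],
  [15,[-14.1,65.9,19.6],[0,0,0]],
  [15,[-18.1,84.7,25.2],[0,0,0]],
  [15,[-21.7,101.6,30.2],[0,0,0]],
  [15,[-24.8,115.8,34.4],[0,0,0]],
  [15,[-27.2,127,37.7],[0,0,0]],
  [15,[-29,135.4,40.2],[0,0,0]],
  [15,[-30.2,141.1,41.9],[0,0,0]],
  [15,[-31,145,43],[0,0,0]],
  [15,[-31.2,145.8,43.3],[0,0,0]],
  [15,[-31.2,145.8,43.3],[0,0,0]],
])

```text
time_s: 18.75
tool_pos: [0.5526, 0.2191, 0.2031]
orientation: [-0.015, -3.099, -0.454]
contact_force: [-0.2, 0.4, -3.2]
grip_width: 0.266
```

```bash
python3 look.py 13 185,100,345,260 240,60,400,210
```

```text
18.75 [0.55258896 0.2191006  0.20309249] [-0.19410753  0.3891903  -3.15743095] [-0.44451869 -0.02390365 -0.01130034]
[[-1.0, 0.011, -0.008], [0.008, 0.958, 0.287], [0.011, 0.287, -0.958]]
```

View pics/s13.png

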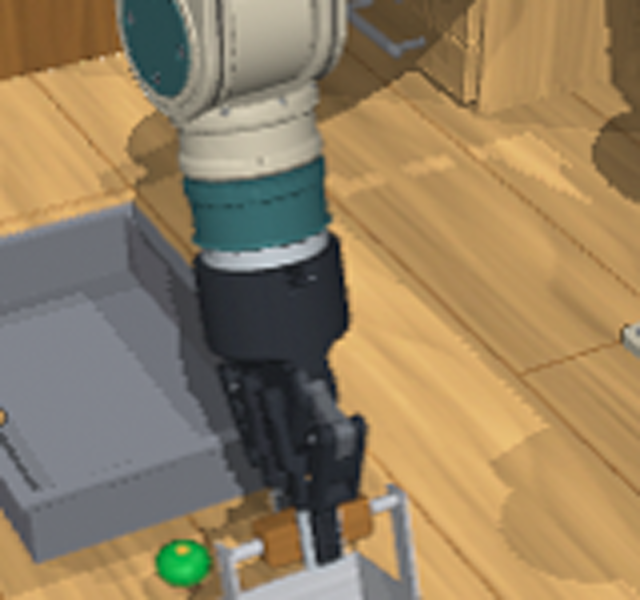

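View pics/t13.png

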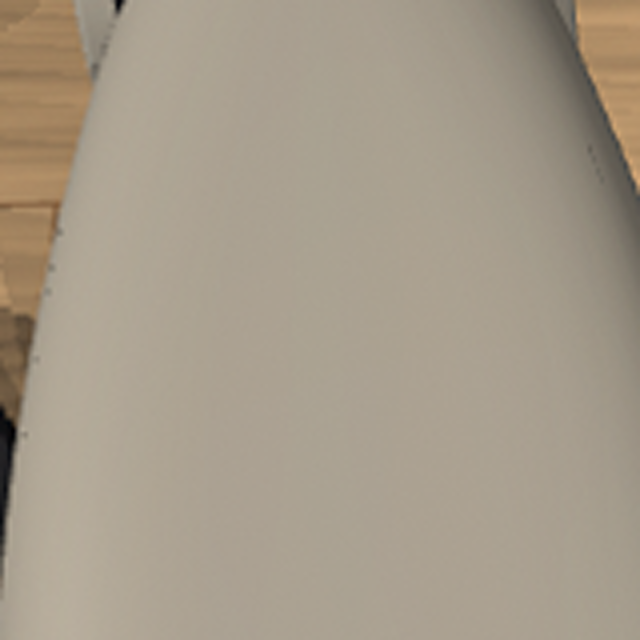

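>>> servo_tool([
  [15,[0,-1,4],[0.02,0,0]],
  [15,[0,-3,10],[0.045,0,0]],
  [15,[0,-5,17],[0.07,0,0]],
  [15,[0,-7,24],[0.1,0,0]],
  [15,[0,-9,31],[0.13,0,0]],
  [15,[0,-11,38],[0.16,0,0]],
  [15,[0,-14,46],[0.19,0,0]],
  [15,[0,-16,54],[0.22,0,0]],
  [15,[-0.5,-19,62],[0.25,0,0]],
  [15,[-0.5,-21,70],[0.27,0,0]],
  [15,[-1,-23,75],[0.285,0,0]],
  [15,[-1,-23,77],[0.288,0,0]],
])

```text
time_s: 20.35
tool_pos: [0.5525, 0.2194, 0.1222]
orientation: [-0.012, -3.13, -0.005]
contact_force: [-0.8, -0.8, -2.5]
grip_width: 0.271
```

```bash
python3 look.py 14 185,100,345,260 260,130,400,280
```

```text
20.35 [0.55253977 0.21944245 0.12220251] [-0.7639951  -0.83700802 -2.53679469] [0.03408101 0.05495527 0.01776473]
[[-1.0, 0.008, -0.012], [0.008, 1.0, 0.003], [0.012, 0.003, -1.0]]
```

View pics/s14.png

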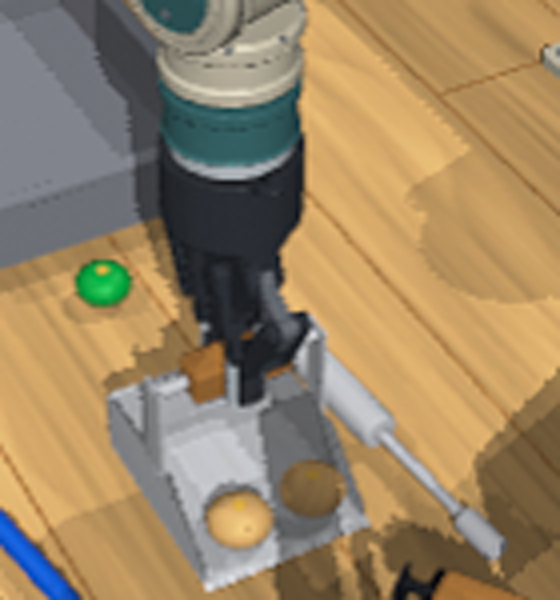

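The scoop is level with both knobs behind the lip, at crop (240,518) and (310,490). Next I'll lower it onto the bench.

>>> servo_tool([
  [15,[0,0,5],[0,0,0]],
  [15,[0,0,12],[0,0,0]],
  [15,[0,0,20],[0,0,0]],
  [15,[0,0,27],[0,0,0]],
  [15,[0,0,32],[0,0,0]],
  [15,[0,0,35],[0,0,0]],
  [15,[0,0,37],[0,0,0]],
  [15,[0,0,38],[0,0,0]],
  [15,[0,0,38],[0,0,0]],
])

```text
time_s: 21.58
tool_pos: [0.5524, 0.2196, 0.0849]
orientation: [-0.012, -3.131, -0.005]
contact_force: [0.3, 0.3, -3.2]
grip_width: 0.272
```

>>> servo_tool([
  [15,[0,0,1],[0,0,0]],
  [15,[0,0,2],[0,0,0]],
  [15,[0,0,2.5],[0,0,0]],
  [15,[0,0,2.5],[0,0,0]],
])

```text
time_s: 22.08
tool_pos: [0.5524, 0.2197, 0.083]
orientation: [-0.012, -3.131, -0.006]
contact_force: [-3.0, 1.5, 3.3]
grip_width: 0.268
```

```bash
python3 look.py 15 185,100,345,260 260,130,400,280
```

```text
22.075 [0.55241526 0.2197455  0.08295694] [-2.99531437  1.53588556  3.27297076] [-0.12719908  0.42665438 -0.09507926]
[[-1.0, 0.008, -0.011], [0.008, 1.0, 0.004], [0.011, 0.004, -1.0]]
```

View pics/s15.png

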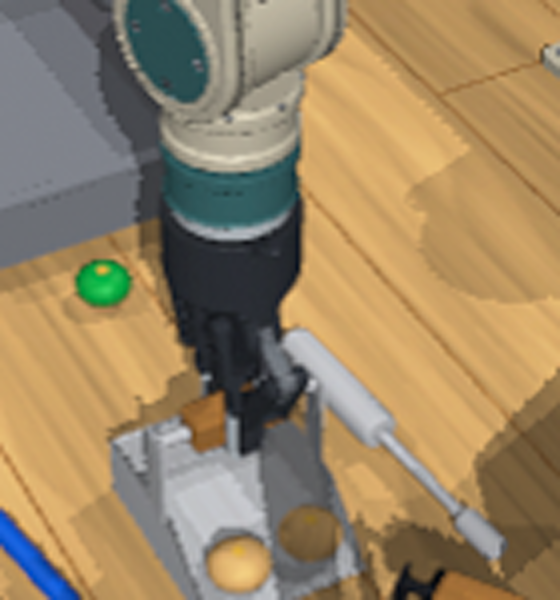

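Contact made at about 6 N net. I'll settle it a little, then open the fingers.

>>> servo_tool([
  [15,[0,0,0.5],[0,0,0]],
  [20,[0,0,0.5],[0,0,0]],
  [26,[0,0,0.5],[0,0,0]],
  [32,[0,0,0],[0,0,0]],
  [40,[0,0,0],[0,0,0]],
  [55,[0,0,0],[0,0,0]],
  [70,[0,0,0],[0,0,0]],
  [85,[0,0,0],[0,0,0]],
  [85,[0,0,0],[0,0,0]],
  [85,[0,0,0],[0,0,0]],
  [85,[0,0,0],[0,0,0]],
], squeeze=20)

```text
time_s: 23.55
tool_pos: [0.5523, 0.2195, 0.0823]
orientation: [-0.012, -3.131, -0.005]
contact_force: [0.2, -0.2, -0.9]
grip_width: 0.991
```

```bash
python3 look.py 16 185,100,345,260 260,150,400,300
```

```text
23.55 [0.55231163 0.21953713 0.08227303] [ 0.19657972 -0.150154   -0.85437075] [-0.03349795 -0.00640897  0.02721641]
[[-1.0, 0.008, -0.011], [0.008, 1.0, 0.003], [0.011, 0.003, -1.0]]
```

View pics/s16.png

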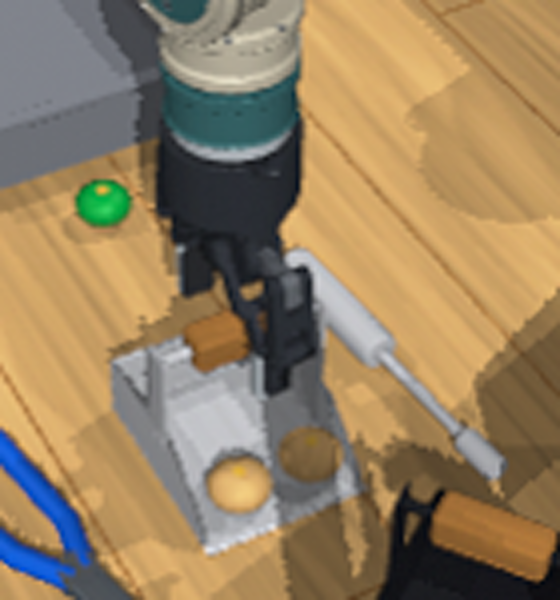

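Released, and the scoop is standing with both knobs inside. Now I'll go straight up and then off to the side so the top view is clear.

>>> servo_tool([
  [85,[0,0,-10],[0,0,0]],
  [85,[0,0,-30],[0,0,0]],
  [85,[0,0,-60],[0,0,0]],
  [85,[0,0,-90],[0,0,0]],
  [85,[0,0,-120],[0,0,0]],
  [85,[0,-40,-130],[0,0,0]],
  [85,[0,-90,-130],[0,0,0]],
  [85,[0,-140,-130],[0,0,0]],
  [85,[0,-190,-130],[0,0,0]],
  [85,[0,-240,-130],[0,0,0]],
  [85,[0,-280,-130],[0,0,0]],
  [85,[0,-280,-130],[0,0,0]],
])

```text
time_s: 25.15
tool_pos: [0.5518, -0.0634, 0.2122]
orientation: [-0.019, -3.132, -0.004]
contact_force: [-0.1, 0.4, -0.3]
grip_width: 0.994
```

```bash
python3 look.py 17 205,140,345,270 260,180,400,310
```

```text
25.15 [ 0.55180826 -0.06335037  0.21215323] [-0.07914667  0.38965842 -0.2713232 ] [ 0.05423456 -0.01905782 -0.0149694 ]
[[-1.0, 0.012, -0.01], [0.012, 1.0, 0.003], [0.01, 0.003, -1.0]]
```

View pics/t17.png

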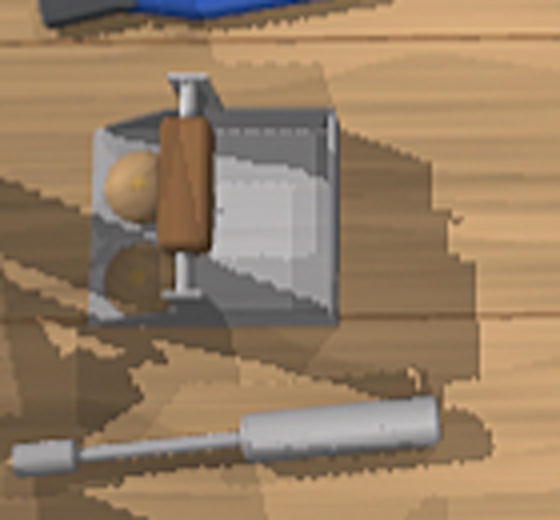

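View pics/s17.png

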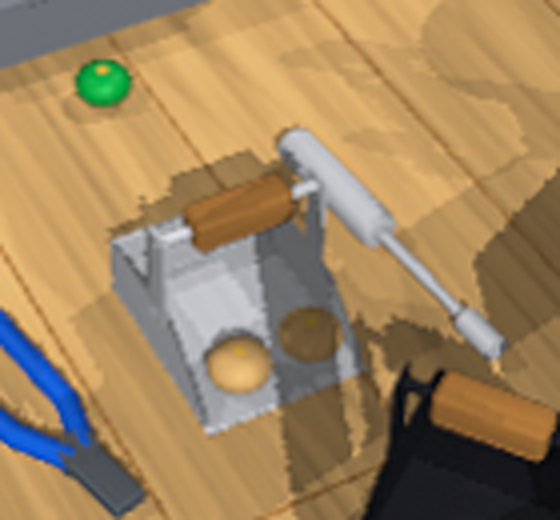

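Run:
```python
from plant import vision,order
from h import *
S=vision.camera("scene");T=vision.camera("top")
t=lambda x,y:(205+x/4-.4,140+y/4-.4); s=lambda x,y:(260+x/4-.4,180+y/4-.4)
for n,a,b in(("rod+x",(188,80),(160,240)),("rod-x",(182,294),(322,186)),("lip+x",(94,128),(210,432)),("lip-x",(89,325),(365,370)),("kB",(138,181),(240,351)),("kA",(138,274),(311,322)),("bar",(186,183),(240,212))):
    P,e=tri(T,t(*a),S,s(*b));print(n,np.round(P*1000,1),round(e*1000,1))
```

```text
rod+x [600.2 221.1 102.8] 0.7
rod-x [497.4 223.3 100.2] 2.8
lip+x [602.5 286.    4.2] 0.5
lip-x [498.3 286.3   1.7] 0.2
kB [568.2 257.8  27.8] 0.8
kA [520.1 256.9  27. ] 0.9
bar [550.  221.7 102.1] 1.8
```

```bash
python3 -c "
from plant import order
print(order.hand_in())"
```

```text
the job is handed in; nothing more can be done
None
```

I scooped both wooden knobs out of the tote with the steel scoop and stood it on the bench near where it first lay. I then let go, moved the arm clear and handed the job in at about 25 s. The hand-in reports no verdict.

**How it went:** I gripped the scoop by its bar and set it on the tote floor along the −x wall. I then pushed it +y into the corner until both knobs were on the pan, and drew back a few millimetres to check that they came with it. I lifted it, carried it with the mouth tilted up, and levelled it before setting it down.

**Last checks (both views, arm clear):**

| Check | Measured | Needed |
|---|---|---|
| Grip centre height | about 102 mm | 90–110 mm |
| Level | rod ends at 103 and 100 mm, lip corners at 4 and 2 mm (within about 1.5°) | within 10° |
| Position | y about +0.22 m; tote's +y outer edge at about −0.06 m | outside the tote |
| Both knobs | about 36 mm ahead of the grip, 29 mm behind the lip | at least 7 mm behind the lip |

**What disagreed or could have gone better:**
- My first press on the tote floor was harder than intended, at about 26 N, so I eased off and levelled the scoop.
- Tilting the scoop to 17° was meant to slide the knobs to the back, but it barely moved them; they stayed in the front half of the pan.
- The last few millimetres at the wall were hidden from both cameras. I judged the lip's position there from the arm's reading and from the knobs moving with the scoop afterwards.

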